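Point out the faults in the tube block and seat the tube

TASK

Go over the tube block before its run for the bench camera: point down at the empty socket, with the fingertips a few centimetres above its middle and touching nothing, and stay there for two seconds; then point in the same way, for two seconds, at the one tube that stands higher than the rest. Then press that tube gently down with the fingertips until it is fully home like the others, and move clear. Do not lift or pull up any tube, and leave everything else where it is.

Things in the scene. Friction and masses are not known exactly. Their poses are not given: they have to be found in the camera images.
- block: Fixed tube block: aluminium, 110 (x) x 210 (y) mm, top face 100 mm above the table, on a white housing 250 mm wide and 30 mm high whose panel lies to -x. Origin: on the table under the metal block's centre, z up. Sockets 26 mm across, 64 deep, at x = -25, 25 and y = -75, -25, 25, 75 mm. Seven hold identical tubes with blue caps 32 mm across, 14 mm high; one is empty.
- empty_socket (a point): Centre of the mouth of the empty socket, level with the block's top face, 100 mm above the table.
- loose_tube_top (a point): Centre of the top face of the cap (32 mm across, flat) of the tube that is not fully home. It moves with the tube: 114 mm above the table when home, 18 to 24 mm higher at the start.
- loose_tube (a joint): Height in m by which that tube stands proud of its seat: 0 fully home, with the cap resting on the block; 0.018 to 0.024 at the start. It slides straight up and down, stiffly: about 4 N moves it either way, it stays where left, and at 0 it meets a hard stop.
- tube1_top (a point): Centre of the top face of the cap of a tube that is fully home (identical tube, 114 mm above the table).
- tube2_top (a point): Centre of the top face of the cap of a tube that is fully home (identical tube, 114 mm above the table).
- tube3_top (a point): Centre of the top face of the cap of a tube that is fully home (identical tube, 114 mm above the table).
- tube4_top (a point): Centre of the top face of the cap of a tube that is fully home (identical tube, 114 mm above the table).
- tube5_top (a point): Centre of the top face of the cap of a tube that is fully home (identical tube, 114 mm above the table).
- tube6_top (a point): Centre of the top face of the cap of a tube that is fully home (identical tube, 114 mm above the table).
- jar: Loose bystander: squat glass jar with a red lid, 64 mm across, 95 mm high; origin at the centre of its underside.
- beaker: Loose bystander: open glass beaker, 68 mm across, 85 mm high; origin at the centre of its underside.
- timer: Loose bystander: flat white bench timer, 45 x 65 x 18 mm; origin at the centre of its underside.
- pen: Loose bystander: marker pen lying flat, 16 x 145 x 16 mm, long along its y; origin at the centre of its underside.
- tape: Loose bystander: roll of paper tape lying flat, 54 mm across, 19 mm high; origin at the centre of its underside.
- dropper: Loose bystander: small amber bottle, 30 mm across, 55 mm high; origin at the centre of its underside.

How it is judged (in metres and radians):
On the way, in this order (a step that is already met when the one before it is completed fails the run):
1. point at the empty socket from above, without contact, and dwell: tool point within 20 mm of its middle sideways and 20 to 90 mm above its mouth, tool pointing down within about 50 degrees (horizontal distance between the grasp point and empty_socket below 0.02 m and z of the grasp point in the frame of empty_socket between 0.02 and 0.09 m and (angle between the grasp point's own z axis and vertical below 0.9 rad or angle between the grasp point's own z axis and vertical above 2.24 rad) and contact force between each of the arm, the fingers and anything else below 0.2 N), for 1.5 s.
2. then point in the same way at the cap of the tube standing proud, not yet pressed, without contact, and dwell (horizontal distance between the grasp point and loose_tube_top below 0.02 m and z of the grasp point in the frame of loose_tube_top between 0.02 and 0.09 m and (angle between the grasp point's own z axis and vertical below 0.9 rad or angle between the grasp point's own z axis and vertical above 2.24 rad) and contact force between each of the arm, the fingers and anything else below 0.2 N and value of joint loose_tube above 0.014 m), for 1.5 s.
3. then press that tube home (less than 2 mm proud) with the fingers (value of joint loose_tube below 0.002 m and contact force between the fingers and loose_tube above 0.5 N), for 0.02 s.
At the end, for the whole second after the job is handed in: the proud tube is home (less than 2 mm proud), the other tubes are still home (within 4 mm), bystanders are within 25 mm of where they were, and the robot is clear of everything (value of joint loose_tube below 0.002 m and distance of each of tube1_top, tube2_top, tube3_top, tube4_top, tube5_top, tube6_top from where it was at the start of the episode below 0.004 m and distance of each of jar, beaker, timer, pen, tape, dropper from where it was at the start of the episode below 0.025 m); the robot touches nothing.
It fails at once if the proud tube is pulled up (more than 30 mm proud) (value of joint loose_tube above 0.03 m).
It fails at once if another tube is pulled up (more than 4 mm) (distance of any of tube1_top, tube2_top, tube3_top, tube4_top, tube5_top, tube6_top from where it was at the start of the episode above 0.004 m).
It fails at once if the tube is pressed roughly (over 40 N) (contact force between the arm and loose_tube above 40 N).
It fails at once if a bystander is lifted or shifted by more than 25 mm (distance of any of jar, beaker, timer, pen, tape, dropper from where it was at the start of the episode above 0.025 m).
It also fails if it takes over 48 s, if anything falls off the work surface, if the arm or the gripper's body presses on something with over 40 N, if the wrist force passes 120 N, or if a joint passes its speed limit or range.

ROBOT

A 6-joint arm with a two-finger parallel gripper is mounted at the origin on the work surface. World frame = base frame: x ahead of the robot, y to its left, z up, the work surface at z = 0. Lengths are in mm, angles in degrees, forces in N, time in s.
With the tool pointing down it reaches from about 350 to 850 mm from the base axis. Payload 8.1 kg.
Tool frame: the origin (TCP) lies between the finger pads, 19 mm behind the fingertips; this is the grasp point; z points along the fingers, y is the line along which they close (so a half turn about z gives the same grasp; the last joint's range is limited). The gripper opens to 85 mm and grips with 20 to 120 N. Pads are 22 mm wide; open, the fingers measure 114 mm over their backs; the gripper's body (76 mm by 85 mm) begins 54 mm behind the grasp point. The pads swing forward as they close: fully open they stand 13 mm farther back than shut.
Start: joints at [-81.899, 7.471, 85.268, -0, 87.261, -4.893], TCP at [134.937, -584.635, 249.992] pointing down, gripper open.
Joint ranges: [-169.43, 169.43], [-51.17, 129.36], [1.28, 143.12], [-76.62, 256.62], [0, 156.53], [-152.29, 152.29]. Speed limits (degrees/s): [136.94, 136.94, 159.86, 180, 180, 180].

INTERFACE

Orientations are given as [roll, pitch, yaw] about the fixed x, y, z axes, in that order (R = Rz(yaw) Ry(pitch) Rx(roll)).
In Python, from bench import r gives the robot as it stands.
- The arm moves only by the shell command python3 -m jog 'ROWS' [OPENING] [FORCE]. ROWS is JSON, one flat list of numbers, 6 for each row, row after row: the shift along the tool's x, y, z in m, then the turn, a rotation vector about the tool's x, y, z in rad. A call has 1 to 8 rows; each row is the pose to reach, as a shift and turn from the pose commanded when the call began, along the tool's axes at that moment; what a row does not reach only later rows make up. A row lasts 1/8 s, in which the tool goes at most 62.5 mm and 10.7 degrees, less where a joint would pass 70% of its speed; a pose out of reach is approached as far as the arm can. A call with a gripper value outside its range is refused whole. OPENING is the opening, from -1 (shut) to 1 (fully open), set as the call begins (- or left out, the last holds). The fingers move at their own pace and stop on an object; FORCE is the grip in N (left out, the last holds). Time passes only in rows, so rows that repeat a pose let the fingers close. It gives the time, the measured TCP pose, the force, the opening and the grip force at its end, in the units of the state.
- r.sense(): the state, without advancing time (a new reading comes with each control period).
- r.snapshot(name): name is "side" or "top"; returns a dict with "pixels" (420x560x3 uint8, red, green, blue), "range_z" (420x560 float32, mm along the optical axis (not along the pixel's ray), 0 where there is no reading), "K" (3x3 intrinsics, pixels), "rvec" (rotation vector, rad) and "tvec" (3), from world to camera coordinates, as OpenCV has them. Camera axes: x right, y down, z forward; pixel columns grow to the right and rows downward; lengths in mm; the calibration is good to about 2 mm. A picture is of the moment at which its call begins.
- r.hand_in(): hands the job in; it is judged then, once.
Trained networks look in a picture, given as the dict that the camera call returned (one of the last four; its "shot" number tells which), for a name from the list of things; names that differ only in an ending like _2 or _b are one class to them, and where a whole thing is asked for, a point or a joint stands for the part that bears it (a point fixed in the world has none). Each returns a list of dicts, best first, with "score" (0 to 1); they miss things now and then, are a little off and sometimes report something else, mostly with a low value. They report only what shows in the picture. A call takes as long as a camera call.
- r.look_for(picture, target): "bbox" ([left, top, right, bottom] in pixels, round what is visible of it).
- r.outline_of(picture, target): "region" (420x560 bool, what is visible of it) and "bbox" ([left, top, right, bottom] in pixels, round what is visible of it).
The state is a dict: "time": time; "joint_pos": joint angles; "qd": joint speeds; "joint_efforts": joint torques, N m; "tool_pos": TCP position; "tcp_rot": TCP orientation; "ft_force": force on the tool from outside, world axes, zero at the start; "wrist_torque": the same for the moment, N m; "finger_gap": finger opening in mm; "grip_force": force on a finger pad.
Only numpy, scipy, OpenCV 4.12 (cv2) and the standard library are available. Lean on these libraries where they do the work, as an engineer would, in place of code of your own. Each camera call takes 0.05 s, during which the arm holds its last target. There are 200 camera calls.

## Working session

There is one attempt and no reset: what is moved stays moved. The work goes in short steps, Python scripts to look and compute and a shell command to move; the robot and the scene stay as the last step left them, time stands still between calls to the robot, and variables do not carry over. Pictures are saved under pics/ and viewed, at most 10 in all, crops included, and the job is handed in when it is done.

```bash
mkdir -p pics
cat > h.py <<'E'
import numpy as np, cv2
from bench import r
def cloud(s):
    K=np.array(s["K"]);R=cv2.Rodrigues(np.array(s["rvec"],float))[0];t=np.array(s["tvec"],float).ravel()
    v,u=np.mgrid[0:420,0:560];z=s["range_z"]
    c=np.stack([(u-K[0,2])/K[0,0]*z,(v-K[1,2])/K[1,1]*z,z],-1)
    w=(c-t)@R; w[z<=0]=np.nan
    return w
def save(s,n): cv2.imwrite(f"pics/{n}.png",cv2.cvtColor(s["pixels"],cv2.COLOR_RGB2BGR))
E
python3 - <<'E'
from h import *
st=r.sense();print(st["time"],st["tool_pos"],st["tcp_rot"],st["finger_gap"])
ims=[]
for n in("top","side"):
    s=r.snapshot(n);save(s,n+"1");w=cloud(s)
    for t in("block","loose_tube_top","tube1_top","jar","beaker"):
        for d in r.outline_of(s,t)[:8]:
            m=d["region"];p=w[m];p=p[~np.isnan(p[:,0])]
            hi=p[p[:,2]>np.percentile(p[:,2],60)] if len(p) else p
            print(n,t,round(d["score"],2),np.round(d["bbox"]),np.round(np.nanmedian(hi,0)) if len(hi) else None, np.round(np.percentile(p[:,2],95)) if len(p) else None)
E
```

```text
0.0 [ 134.85973403 -584.10960909  248.93995269] [-1.79892989e+02 -8.62252485e-03  1.29923716e+01] 85.36753816123178
top block 0.71 [295. 177. 429. 290.] [ 526. -137.  100.] 102.0
top block 0.47 [430. 206. 480. 237.] [ 520. -340.   77.] 85.0
top loose_tube_top 0.44 [284. 201. 298. 261.] [477.  28.  16.] 17.0
top tube1_top 0.53 [375. 196. 393. 211.] [ 546. -163.  115.] 116.0
top jar 0.94 [266. 151. 297. 187.] [635.  45.  96.] 97.0
top beaker 0.73 [432. 204. 483. 236.] [ 523. -340.   77.] 85.0
side block 0.8 [181. 242. 311. 387.] [ 519. -189.   99.] 100.0
side loose_tube_top 0.67 [249. 234. 266. 259.] [524. -59. 132.] 133.0
side tube1_top 0.78 [273. 284. 294. 300.] [ 550. -168.  114.] 114.0
side jar 0.94 [286. 208. 322. 262.] [633.  35.  93.] 95.0
side beaker 0.84 [265. 365. 315. 420.] [ 522. -320.   79.] 84.0
```

View pics/top1.png

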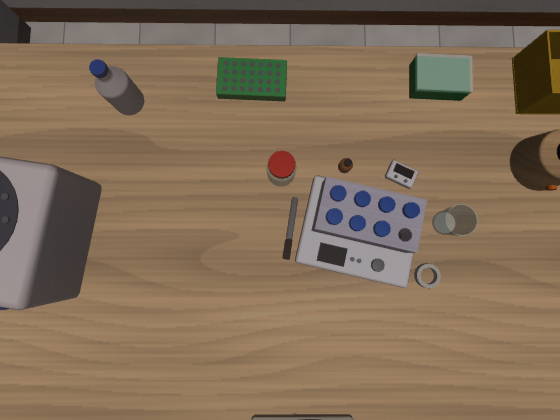

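View pics/side1.png

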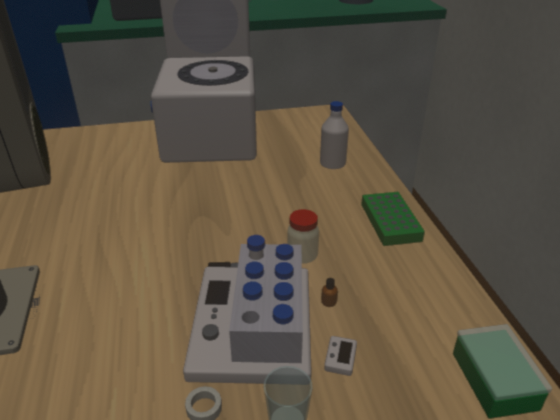

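The top view shows seven blue caps and the empty socket at about (405,235). The side view shows the proud tube at (256,243), which is the far corner on the panel side, and the empty socket at (250,317). Next I fit the block grid to the caps.

Run:
```python
from h import *
from scipy.optimize import least_squares
for n in("top","side"):
    s=r.snapshot(n);w=cloud(s);p=s["pixels"].astype(int)
    m=(p[...,2]>p[...,0]+50)&(p[...,2]>p[...,1]+40)&(w[...,2]>105)&(w[...,2]<150)&(abs(w[...,0]-520)<150)
    k,l,st,c=cv2.connectedComponentsWithStats(m.astype(np.uint8))
    C=[]
    for i in range(1,k):
        if st[i,4]<25: continue
        q=w[l==i];zt=np.percentile(q[:,2],90);q=q[abs(q[:,2]-zt)<4]
        cx=(q[:,:2].max(0)+q[:,:2].min(0))/2
        C.append([*q[:,:2].mean(0),np.median(q[:,2])]);print(n,np.round(c[i]),st[i,4],np.round(C[-1],1),np.round(cx,1),np.round(np.ptp(q[:,:2],axis=0)))
    C=np.array(C)
    g=np.array([[x,y] for x in(-25,25) for y in(-75,-25,25,75)],float)
    def tr(a):
        R=np.array([[np.cos(a[2]),-np.sin(a[2])],[np.sin(a[2]),np.cos(a[2])]]);return g@R.T+a[:2]
    f=lambda a:np.array([np.linalg.norm(tr(a)-c[:2],axis=1).min() for c in C])
    best=min((least_squares(f,[525,-130,np.radians(d)]) for d in(-25,-15,-5,5)),key=lambda o:o.cost)
    print(n,"block",best.x[:2],np.degrees(best.x[2]),f(best.x).round(1))
    P=tr(best.x)
    for gg,pp in zip(g,P):
        d=np.linalg.norm(C[:,:2]-pp,axis=1);j=d.argmin();print(gg,pp.round(1),"z",C[j,2].round(1) if d[j]<20 else "EMPTY")
```

```text
top [338. 192.] 170 [571.2 -68.4 113.9] [571.5 -68. ] [27. 28.]
top [363. 198.] 174 [ 560.1 -117.3  113.8] [ 560.4 -117.8] [28. 29.]
top [387. 204.] 173 [ 548.9 -166.1  113.7] [ 548.6 -165.3] [29. 29.]
top [412. 210.] 172 [ 537.5 -214.4  113.8] [ 537.6 -214.8] [26. 29.]
top [334. 216.] 186 [522.7 -57.  133. ] [522.5 -57.2] [27. 29.]
top [358. 222.] 176 [ 511.7 -105.9  113.8] [ 511.5 -105.6] [30. 30.]
top [382. 228.] 180 [ 500.5 -154.   113.8] [ 500.7 -153.7] [28. 28.]
top block [ 530.18138705 -135.78177257] -13.070939368793617 [0.3 0.2 0.3 0.2 0.1 0.2 0.6]
[-25. -75.] [ 488.9 -203.2] z EMPTY
[-25. -25.] [ 500.2 -154.5] z 113.8
[-25.  25.] [ 511.5 -105.8] z 113.8
[-25.  75.] [522.8 -57.1] z 133.0
[ 25. -75.] [ 537.6 -214.5] z 113.8
[ 25. -25.] [ 548.9 -165.8] z 113.7
[25. 25.] [ 560.2 -117.1] z 113.8
[25. 75.] [571.5 -68.4] z 113.9
side block [ 525. -130.] -25.0 []Traceback (most recent call last):
  File "<stdin>", line 22, in <module>
IndexError: too many indices for array: array is 1-dimensional, but 2 were indexed
```

```bash
python3 -m jog '[0.035,-0.023,0,0,0,0, 0.085,-0.057,0,0,0,0, 0.135,-0.091,0,0,0,0, 0.185,-0.125,0,0,0,0, 0.235,-0.159,0,0,0,0, 0.285,-0.193,0,0,0,0, 0.325,-0.22,0,0,0,0, 0.345,-0.234,0,0,0,0]' -1; python3 -c "
from h import *
s=r.sense();print(s['time'],s['tool_pos'],s['tcp_rot'],s['ft_force'],s['finger_gap'])
R=cv2.Rodrigues(np.zeros(3))[0]
from scipy.spatial.transform import Rotation as Q
print(Q.from_euler('xyz',s['tcp_rot'],degrees=True).inv().apply(np.array([489,-203,160])-s['tool_pos']))"
```

```text
time: 1.7
tool_pos: [420.0, -277.0, 250.2]
tcp_rot: [180.0, -0.0, 13.1]
ft_force: [0.9, 0.2, 0.4]
finger_gap: -0.0
grip_force: 0.0
1.7 [ 419.96607381 -276.98887809  250.22849208] [ 1.79992851e+02 -3.64145379e-02  1.31302627e+01] [0.85972437 0.18989884 0.40733969] -0.03715084412269862
[ 83.97948564 -56.38364527  90.27484903]
```

```bash
python3 -m jog '[0.03,-0.02,0,0,0,0, 0.065,-0.044,0.01,0,0,0, 0.084,-0.057,0.03,0,0,0, 0.084,-0.057,0.05,0,0,0, 0.084,-0.057,0.07,0,0,0, 0.084,-0.057,0.085,0,0,0, 0.084,-0.057,0.09,0,0,0, 0.084,-0.057,0.09,0,0,0]'; for i in 1 2; do python3 -m jog '[0,0,0,0,0,0, 0,0,0,0,0,0, 0,0,0,0,0,0, 0,0,0,0,0,0, 0,0,0,0,0,0, 0,0,0,0,0,0, 0,0,0,0,0,0, 0,0,0,0,0,0]'; done
python3 - <<'E'
from h import *
from scipy.spatial.transform import Rotation as Q
a=r.snapshot("top");b=r.snapshot("side")
cv2.imwrite("pics/dw.png",cv2.cvtColor(np.hstack([cv2.resize(a["pixels"][150:300,260:500],None,fx=1.6,fy=1.6),cv2.resize(b["pixels"][200:350,160:400],None,fx=1.6,fy=1.6)]),cv2.COLOR_RGB2BGR))
s=r.sense();print(Q.from_euler('xyz',s['tcp_rot'],degrees=True).inv().apply(np.array([522.8,-57.1,193])-s['tool_pos']))
E
```

```text
time: 2.7
tool_pos: [487.3, -205.0, 160.0]
tcp_rot: [-180.0, 0.0, 13.0]
ft_force: [0.2, -0.3, -0.4]
finger_gap: -0.0
grip_force: 0.0
time: 3.7
tool_pos: [487.5, -204.6, 160.0]
tcp_rot: [180.0, -0.0, 13.0]
ft_force: [-0.5, 0.4, -0.3]
finger_gap: 0.2
grip_force: 0.0
time: 4.7
tool_pos: [487.5, -204.6, 160.0]
tcp_rot: [-180.0, -0.0, 13.0]
ft_force: [-0.8, 0.3, -0.2]
finger_gap: -0.4
grip_force: 0.0
[  67.55204732 -135.82062822  -33.00535274]
```

View pics/dw.png

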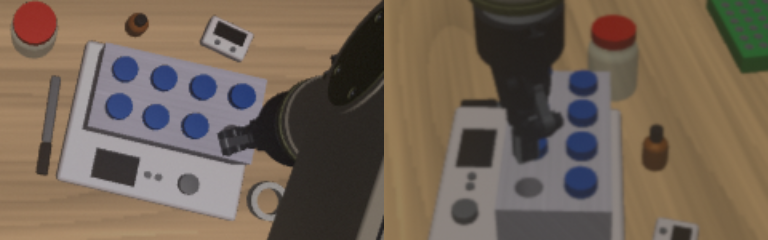

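The fingertips are over the empty socket: top crop (228,138), and straight above the mouth in the side crop. Nothing is touched. Next is the proud tube.

```bash
python3 -m jog '[0,0,-0.02,0,0,0, 0.01,-0.02,-0.033,0,0,0, 0.025,-0.05,-0.033,0,0,0, 0.042,-0.085,-0.033,0,0,0, 0.058,-0.116,-0.033,0,0,0, 0.066,-0.132,-0.033,0,0,0, 0.0675,-0.136,-0.033,0,0,0, 0.0675,-0.136,-0.033,0,0,0]'; for i in 1 2; do python3 -m jog '[0,0,0,0,0,0, 0,0,0,0,0,0, 0,0,0,0,0,0, 0,0,0,0,0,0, 0,0,0,0,0,0, 0,0,0,0,0,0, 0,0,0,0,0,0, 0,0,0,0,0,0]'; done
python3 - <<'E'
from h import *
a=r.snapshot("top");b=r.snapshot("side")
cv2.imwrite("pics/dw2.png",cv2.cvtColor(np.hstack([cv2.resize(a["pixels"][150:300,260:500],None,fx=1.6,fy=1.6),cv2.resize(b["pixels"][200:350,160:400],None,fx=1.6,fy=1.6)]),cv2.COLOR_RGB2BGR))
E
```

```text
time: 5.8
tool_pos: [522.6, -57.5, 192.9]
tcp_rot: [180.0, 0.0, 13.0]
ft_force: [0.2, 0.5, -0.5]
finger_gap: -0.0
grip_force: 0.0
time: 6.8
tool_pos: [522.7, -56.9, 193.0]
tcp_rot: [-180.0, 0.0, 13.0]
ft_force: [0.3, 0.5, -0.2]
finger_gap: 0.2
grip_force: 0.0
time: 7.8
tool_pos: [522.7, -56.9, 193.0]
tcp_rot: [180.0, -0.0, 13.0]
ft_force: [0.6, -0.7, -0.3]
finger_gap: -0.0
grip_force: 0.0
```

View pics/dw2.png

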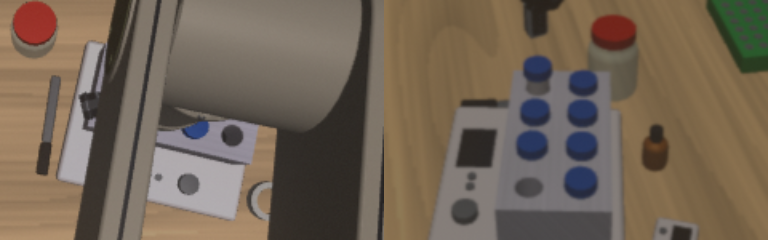

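The side crop shows the tips at (535,30), straight above the proud cap at (537,68), with a clear gap. I'll go down to just above contact, then press slowly.

```bash
python3 -m jog '[0,0,0.01,0,0,0, 0,0,0.02,0,0,0, 0,0,0.03,0,0,0, 0,0,0.036,0,0,0, 0,0,0.038,0,0,0, 0,0,0.04,0,0,0, 0,0,0.042,0,0,0, 0,0,0.044,0,0,0]';python3 -m jog '[0,0,0.002,0,0,0, 0,0,0.004,0,0,0, 0,0,0.006,0,0,0, 0,0,0.008,0,0,0, 0,0,0.009,0,0,0, 0,0,0.01,0,0,0, 0,0,0.011,0,0,0, 0,0,0.012,0,0,0]'
```

```text
time: 8.9
tool_pos: [523.0, -57.0, 149.6]
tcp_rot: [180.0, -0.0, 13.0]
ft_force: [-1.9, -0.0, 4.2]
finger_gap: -0.1
grip_force: 1.9
time: 9.9
tool_pos: [523.0, -57.0, 137.1]
tcp_rot: [180.0, -0.0, 13.0]
ft_force: [1.2, 0.2, 3.9]
finger_gap: -0.1
grip_force: 1.9
```

```bash
python3 -m jog '[0,0,0.001,0,0,0, 0,0,0.0015,0,0,0, 0,0,0.002,0,0,0, 0,0,0.0025,0,0,0, 0,0,0.003,0,0,0, 0,0,0.003,0,0,0]';python3 -m jog '[0,0,0.0003,0,0,0, 0,0,0.0006,0,0,0, 0,0,0.0006,0,0,0]'
```

```text
time: 10.65
tool_pos: [522.7, -56.9, 134.0]
tcp_rot: [-180.0, 0.0, 13.0]
ft_force: [2.9, -0.7, 3.0]
finger_gap: 0.1
grip_force: 1.8
time: 11.02
tool_pos: [522.7, -56.9, 133.3]
tcp_rot: [-180.0, 0.0, 13.0]
ft_force: [2.9, 0.1, 3.4]
finger_gap: -0.1
grip_force: 1.7
```

```bash
python3 -m jog '[0,0,0.0003,0,0,0, 0,0,0.0005,0,0,0, 0,0,0.0005,0,0,0]';python3 -m jog '[0,0,0.0003,0,0,0, 0,0,0.0003,0,0,0]'
```

```text
time: 11.4
tool_pos: [522.7, -56.9, 132.8]
tcp_rot: [-180.0, 0.0, 13.0]
ft_force: [2.6, 0.1, 3.1]
finger_gap: -0.1
grip_force: 1.7
time: 11.65
tool_pos: [522.7, -56.9, 132.7]
tcp_rot: [-180.0, 0.0, 13.0]
ft_force: [2.0, 0.1, 4.7]
finger_gap: -0.2
grip_force: 2.6
```

```bash
python3 -m jog '[0,0,0.0003,0,0,0, 0,0,0.0003,0,0,0]';python3 -m jog '[0,0,0.0003,0,0,0, 0,0,0.0003,0,0,0]'
```

```text
time: 11.9
tool_pos: [522.7, -56.9, 132.7]
tcp_rot: [180.0, 0.0, 13.0]
ft_force: [0.5, 0.2, 8.5]
finger_gap: 0.1
grip_force: 3.7
time: 12.15
tool_pos: [522.7, -56.9, 132.7]
tcp_rot: [180.0, -0.0, 13.0]
ft_force: [-0.1, 0.0, 9.2]
finger_gap: 0.5
grip_force: 4.8
```

The tube is on its hard stop: z stays at 132.7 while the force climbs to 9 N. I'll back straight up and check.

```bash
python3 -m jog '[0,0,-0.003,0,0,0, 0,0,-0.015,0,0,0, 0,0,-0.04,0,0,0, 0,0,-0.07,0,0,0, 0,0,-0.1,0,0,0, 0,0,-0.12,0,0,0, 0,0,-0.13,0,0,0, 0,0,-0.13,0,0,0]'; python3 -m jog '[0,0.03,0,0,0,0, 0,0.07,0,0,0,0, -0.02,0.12,0,0,0,0, -0.04,0.17,0,0,0,0, -0.06,0.22,0,0,0,0, -0.07,0.26,0,0,0,0, -0.07,0.28,0,0,0,0, -0.07,0.28,0,0,0,0]'
python3 - <<'E'
from h import *
a=r.snapshot("top");b=r.snapshot("side")
w=cloud(a)
for s in(a,b):
    w=cloud(s);m=np.hypot(w[...,0]-522.8,w[...,1]+57.1)<12;print(np.nanpercentile(w[m][:,2],[5,50,95]),m.sum())
cv2.imwrite("pics/end.png",cv2.cvtColor(np.hstack([cv2.resize(a["pixels"][150:300,260:500],None,fx=1.6,fy=1.6),cv2.resize(b["pixels"][200:350,160:400],None,fx=1.6,fy=1.6)]),cv2.COLOR_RGB2BGR))
E
```

```text
time: 13.15
tool_pos: [522.8, -56.9, 262.1]
tcp_rot: [180.0, -0.0, 13.0]
ft_force: [0.3, 0.2, -0.2]
finger_gap: 0.5
grip_force: 0.0
time: 14.15
tool_pos: [516.6, -346.3, 259.8]
tcp_rot: [-179.9, 0.1, 12.9]
ft_force: [-1.0, -0.3, -0.6]
finger_gap: 0.3
grip_force: 0.0
[112.00954297 113.87669278 115.96666537] 115
[110.63531908 112.96278968 114.77431728] 90
```

View pics/end.png

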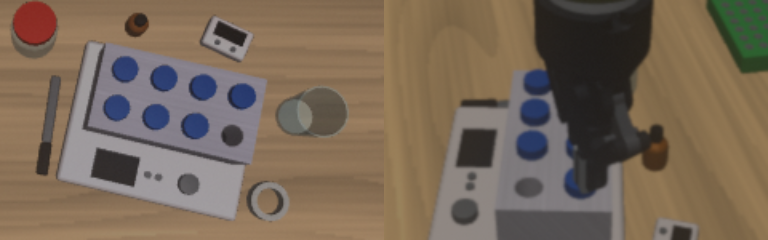

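The cap top now measures 113.9 mm, level with the others. The beaker and the other bystanders are where they were, and the arm is well clear.

```bash
python3 -m jog '[0,0,0,0,0,0, 0,0,0,0,0,0]'; python3 -c "
from bench import r
print(r.hand_in())"
```

```text
time: 14.5
tool_pos: [517.7, -344.6, 262.1]
tcp_rot: [180.0, -0.0, 13.1]
ft_force: [0.8, -0.4, -0.1]
finger_gap: -0.1
grip_force: 0.0
the job is handed in; nothing more can be done
None
```

I pointed for two seconds each at the empty socket and the proud tube without touching, pressed the tube onto its stop at about 9 N (cap now 113.9 mm up, level with the rest), moved clear, and handed in at about 14.5 s; no verdict came back.

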